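Dock the lens stand for travel

ROBOT

A 7-joint arm with a two-finger parallel gripper is mounted at the origin on the work surface. World frame = base frame: x ahead of the robot, y to its left, z up, the work surface at z = 0. Lengths are in mm, angles in degrees, forces in N, time in s.
With the tool pointing down it reaches from about 400 to 900 mm from the base axis. Payload 5.6 kg.
Tool frame: the origin (TCP) lies at the very end of the fingers, on their centre line; the grasp point (between the pads) lies 19 mm behind it; z points along the fingers, y is the line along which they close (so a half turn about z gives the same grasp; the last joint's range is limited). The gripper opens to 92 mm and grips with 3 to 60 N. Pads are 20 mm wide; open, the fingers measure 128 mm over their backs; the gripper's body (75 mm by 189 mm) begins 69 mm behind the grasp point.
Start: joints at [66.578, 26.786, -0.665, 91.828, 0.344, 61.387, -3.226], TCP at [232.462, -607.018, 214.592] pointing down, gripper open.
Joint ranges: [-144.91, 144.91], [-17.63, 115.5], [-89.93, 88.59], [15.96, 139.68], [-74.01, 254.01], [8.47, 105.57], [-167.45, 167.45]. Speed limits (degrees/s): [147.25, 147.25, 180, 180, 180, 180, 180].

INTERFACE

Orientations are given as a 3x3 rotation matrix whose columns are the frame's x, y, z axes.
In Python, from cell import manip gives the robot as it stands.
- The arm moves only by the tool carry_out, never from a script. Its argument "moves" is a list of rows, each a list of 4 numbers: the shift along the tool's x, y, z in mm, then the turn about the tool's z in rad. In form: [[x, y, z, turn], ...]. A call has 1 to 5 rows; each row is the pose to reach, as a shift and turn from the pose commanded when the call began, along the tool's axes at that moment; what a row does not reach only later rows make up. A row lasts 1/12 s, in which the tool goes at most 41.7 mm and 7.16 degrees, less where a joint would pass 70% of its speed; a pose out of reach is approached as far as the arm can. A call with a gripper value outside its range is refused whole. "gripper" is the finger opening in mm, from 0 to 91.9, set as the call begins (left out, the last holds). The fingers move at their own pace and stop on an object; "newtons" is the grip in N (left out, the last holds). Time passes only in rows, so rows that repeat a pose let the fingers close. It gives the time, the measured TCP pose, the force, the opening and the grip force at its end, in the units of the state.
- manip.get_obs(): the state, without advancing time (a new reading comes with each control period).
- manip.get_image(name): name is "side" or "top"; returns the picture (400x640x3 uint8, red, green, blue); there is no depth.
- manip.calibration(name): a dict with "fx", "fy", "cx", "cy" (pixels), "R" (3x3) and "t" (3): a world point X has camera coordinates R X + t. Camera axes: x right, y down, z forward; pixel columns grow to the right and rows downward; lengths in mm; the calibration is good to about 2 mm. A picture is of the moment at which its call begins. calibration takes no time and is no camera call.
- manip.finish_job(): hands the job in; it is judged then, once.
Trained networks look in the newest picture that a camera, given by its name, has taken for a name from the list of things; names that differ only in an ending like _2 or _b are one class to them, and where a whole thing is asked for, a point or a joint stands for the part that bears it (a point fixed in the world has none). Each returns a list of dicts, best first, with "conf" (0 to 1); they miss things now and then, are a little off and sometimes report something else, mostly with a low value. They report only what shows in the picture. A call takes as long as a camera call. They do not tell look-alikes from the thing itself.
- manip.find_in(name, camera): "xyz" ([x, y, z] in mm, in world coordinates, good to about 4 mm: the middle of the surface that is visible of it).
- manip.outline_of(name, camera): "region" (400x640 bool, what is visible of it).
The state is a dict: "time_s": time; "q": joint angles; "joint_velocities": joint speeds; "tau": joint torques, N m; "tool_pos": TCP position; "tool_rot": TCP orientation; "force": force on the tool from outside, world axes, zero at the start; "torque": the same for the moment, N m; "grip_width": finger opening in mm; "grasp_force": force on a finger pad.
Only numpy, scipy, OpenCV 4.12 (cv2) and the standard library are available. Lean on these libraries where they do the work, as an engineer would, in place of code of your own. Each camera call takes 0.05 s, during which the arm holds its last target. There are 200 camera calls.

TASK

The clinic van is about to drive off: pick up the lens stand and lower its foot plate over the two locating pins of the travel dock until it sits fully flush on the dock, then bring the raised latch bar down over the plate so that it drops fully into its keeper notch. Guide the bar down until it is close above the notch rather than letting it fall from high up, do not tip the stand over, and leave the other things on the counter where they are.

Things in the scene. Friction and masses are not known exactly. Their poses are not given: they have to be found in the camera images.
- stand: Loose lens stand, 0.35 to 0.7 kg: aluminium foot plate 120 (x) x 130 (y) x 8 mm with two 12 mm through holes at x = 0, y = -45 and +45 mm; in its middle a white column 24 (x) x 50 (y) mm, top 50 mm above the underside, with a small black cone up to 62 mm. Origin: centre of the plate's underside, z up; starts flat on the counter. Half a turn round fits the dock equally.
- stand_grip (a point): Point inside the stand's white column, 34 mm above the plate's underside: a good height to grip it across its 24 mm (along the stand's x).
- dock: White travel dock fixed to the counter: slab 150 (x) x 204 (y) mm (y = -105 to +99), its flat deck 25 mm above its underside. Origin: centre of the underside, z up. A plate that is home lies with its underside on the deck, at the dock's z = 25 mm, its y along the dock's y.
- dock_mid (a point): Middle of the dock's deck (dock x 0, y 0, z 25 mm). Two steel pins 10 mm thick, 90 mm apart along the dock's y, rise 16 mm from the deck; the last 3 mm taper to 8 mm. They sit on one rail clamped hard up to 12 mm either way along y: pins at x = 0, y = d - 45 and d + 45 mm, d unknown, -12 to 12. The rail is not measured and must not be expected to move: find it by feel or by eye.
- keeper (a point): Notched keeper of the latch on the dock, two cheeks 16 mm apart across x; this point is in the notch at dock x = 45, y = 94, z = 43 mm. The cheeks fill y = 89 to 99 mm and reach z = 58 mm. The latch's pivot bracket at x = 45, y = -92 mm has cheeks up to z = 61 mm.
- latch (a joint): Angle of the latch bar in rad: 0 = level, down in the keeper notch, passing 3 mm above the seated plate; it grows as the free end is raised; 1.57 = upright; 1.95 = leaning on its stop (starts open, 1.75 to 1.93). It pivots with slight friction about the dock's x axis at dock x = 45, y = -92, z = 43 mm, stays where left near upright, falls by its own weight (0.12 kg) below about 1.2.
- latch_grip (a point): Point on the centre line of the latch bar (steel, 12 mm wide along the dock's x, 14 mm deep, reaching 222 mm from the pivot), 205 mm from the pivot; when the bar is down it lies just beyond the keeper, at the dock's y = 113 mm. A good place to pinch the bar across its 12 mm.
- wipes: Green canister of wipes, 90 mm across, 170 mm high, a bystander. Origin at its underside's centre.
- tissues: Blue tissue box, 110 x 110 x 100 mm high with a white tuft to 125 mm, a bystander. Origin at its underside's centre.
- case: Black spectacle case 60 (x) x 160 (y) x 43 mm high, a bystander. Origin at its underside's centre.
Not all that is in view belongs to the job. What is meant by the stand is not pink or yellow, and is the larger of those in its own colour.

How it is judged:
By the outcome, as a careful person would: the job done as asked, in the order asked, and still so for the second after the job is handed in, with the robot touching nothing.
It also fails if it takes over 72 s, if anything falls off the work surface, if the arm or the gripper's body presses on something with over 40 N, if the wrist force passes 120 N, or if a joint passes its speed limit or range.

## Working session

There is one attempt and no reset: what is moved stays moved. The work goes in short steps, Python scripts to look and compute and a tool call to move; the robot and the scene stay as the last step left them, time stands still between calls to the robot, and variables do not carry over. Pictures are saved under pics/ and viewed, at most 10 in all, crops included, and the job is handed in when it is done.

Besides the shell and the picture viewer there is one more tool, called after "Call:" by a JSON object that holds its "api" and its "payload", one argument or row to a line. carry_out: Moves the arm, as the interface text tells. Its arguments: {"type":"object","properties":{"moves":{"type":"array","items":{"type":"array","items":{"type":"number"}}},"gripper":{"type":"number"},"newtons":{"type":"number"}},"required":["moves"]}

```bash
mkdir -p pics; python3 - <<'E'
from cell import manip
import cv2,numpy as np
for c in("side","top"):
    im=manip.get_image(c); cv2.imwrite(f"pics/{c}0.png",im[:,:,::-1])
    for n in("stand","dock","keeper","latch","latch_grip","wipes","tissues","case"):
        for r in manip.find_in(n,c): print(c,n,np.round(r["xyz"]),round(r["conf"],2))
o=manip.get_obs(); print(o["time_s"],o["tool_pos"],np.round(o["tool_rot"],3),o["grip_width"])
for c in("side","top"):
    k=manip.calibration(c); print(c,k["fx"],np.round(k["R"],3).tolist(),np.round(-np.array(k["R"]).T@k["t"]))
E
```

```text
side stand [532. 242.   5.] 0.98
side stand [291. 263.   9.] 0.85
side stand [714. 322.   6.] 0.68
side dock [503. -88.  24.] 0.9
side keeper [508. -93.  24.] 0.71
side latch [ 574. -187.  154.] 0.51
side latch_grip [ 578. -189.  154.] 0.53
side wipes [565. 481. 136.] 0.72
side wipes [ 499. -421.   88.] 0.32
side case [738. 141.  43.] 0.7
top stand [723. 314.   7.] 0.89
top stand [542. 229.   6.] 0.81
top stand [405. 437.   7.] 0.56
top dock [ 504. -100.   25.] 0.76
top keeper [ 500. -102.   25.] 0.63
top latch [ 578. -198.  181.] 0.72
top latch [544. 225.   8.] 0.54
top latch_grip [575. 429. 155.] 0.75
top latch_grip [ 574. -199.  178.] 0.5
top wipes [574. 429. 152.] 0.88
top tissues [ 505. -460.  100.] 0.57
top tissues [539. 227.   9.] 0.29
top case [746. 122.  43.] 0.95
top case [ 576. -197.  177.] 0.25
0.9 [ 232.46318398 -607.0229213   214.62142705] [[ 0.934  0.358 -0.   ]
 [ 0.358 -0.934 -0.   ]
 [-0.     0.    -1.   ]] 92.00932123170628
side 469.5891427753995 [[-0.932, -0.362, 0.018], [-0.273, 0.667, -0.694], [0.239, -0.651, -0.72]] [ 130. 1034. 1208.]
top 420.6303588450426 [[0.001, -1.0, -0.008], [-0.996, -0.001, -0.092], [0.092, 0.008, -0.996]] [ 436.  -23. 1247.]
```

View pics/top0.png

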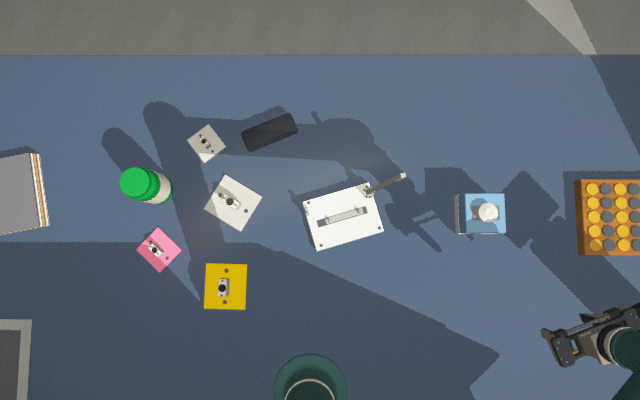

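View pics/side0.png

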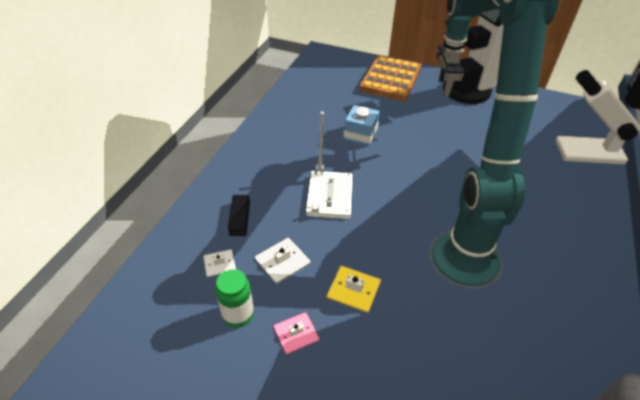

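The top view shows the large pale stand at (233,203) and a small look-alike at (206,143). The dock is at (343,217), with the raised latch near (385,183) and its pivot at (368,190). Next I'll measure the orientations.

```bash
cat > h.py <<'E'
from cell import manip
import cv2,numpy as np
def to_plane(c,uv,z):
    k=manip.calibration(c);R=np.array(k["R"]);t=np.array(k["t"])
    uv=np.atleast_2d(np.asarray(uv,float))
    d=np.c_[(uv[:,0]-k["cx"])/k["fx"],(uv[:,1]-k["cy"])/k["fy"],np.ones(len(uv))]@R
    o=-R.T@t
    return o+d*((z-o[2])/d[:,2])[:,None]
def proj(c,X):
    k=manip.calibration(c);p=np.atleast_2d(X)@np.array(k["R"]).T+np.array(k["t"])
    return np.c_[k["fx"]*p[:,0]/p[:,2]+k["cx"],k["fy"]*p[:,1]/p[:,2]+k["cy"]]
def rect(c,mask,z):
    cs,_=cv2.findContours(mask.astype(np.uint8),cv2.RETR_EXTERNAL,cv2.CHAIN_APPROX_NONE)
    P=to_plane(c,max(cs,key=cv2.contourArea)[:,0,:],z)[:,:2].astype(np.float32)
    return cv2.minAreaRect(P)
E
python3 - <<'E'
from h import *
im=cv2.imread("pics/top0.png")
for n,z in(("stand",8),("dock",25)):
    for r in manip.outline_of(n,"top"):
        m=r["region"]; print(n,round(r["conf"],2),m.sum(),rect("top",m,z), np.argwhere(m).mean(0)[::-1])
g=cv2.cvtColor(im,cv2.COLOR_BGR2HSV)
m=((g[:,:,1]<60)&(g[:,:,2]>120)).astype(np.uint8)
n,l,s,ce=cv2.connectedComponentsWithStats(m)
for i in range(1,n):
    if 300<s[i,4]<8000: print(ce[i],s[i],rect("top",l==i,8 if ce[i][0]<290 else 25))
a=cv2.resize(im[165:255,295:410],None,fx=6.9,fy=6.6,interpolation=cv2.INTER_CUBIC)
b=cv2.resize(im[165:240,195:275],None,fx=6,fy=6,interpolation=cv2.INTER_CUBIC)
cv2.imwrite("pics/a.png",a[:600,:800]);cv2.imwrite("pics/b.png",b)
E
```

```text
stand 0.85 817 ((720.1998291015625, 315.38623046875), (92.82662200927734, 83.37733459472656), 37.767295837402344) [206.2753978  143.23378213]
stand 0.81 1786 ((541.901611328125, 231.63992309570312), (132.47320556640625, 121.12791442871094), 59.46497344970703) [232.80515118 202.56718925]
stand 0.65 1045 ((403.20306396484375, 447.4937744140625), (96.87271118164062, 93.75682830810547), 45.93925094604492) [158.35215311 249.29282297]
stand 0.34 3943 ((517.5217895507812, -144.41734313964844), (155.01242065429688, 322.1622619628906), 16.49285888671875) [345.22926706 214.0380421 ]
dock 0.95 3940 ((517.7833251953125, -144.78872680664062), (154.48239135742188, 317.1131286621094), 16.59455680847168) [345.38908629 213.72411168]
[564.91084337  22.49698795] [ 526    0   71   56 1660] ((1093.099609375, -773.791259765625), (262.5198974609375, 101.82028198242188), 43.70295715332031)
[206.10651629 143.31578947] [187 124  39  40 798] ((719.2084350585938, 315.14776611328125), (93.46399688720703, 85.09092712402344), 37.89694595336914)
[ 20.49308611 194.53331238] [   0  153   50   83 3182] ((570.823852539
[... 153 characters left out ...]
570312, 118.687255859375), (176.40750122070312, 424.75494384765625), 27.377948760986328)
[160.86060606 190.77575758] [143 171  28  34 330] ((579.43603515625, 453.3521728515625), (65.36038970947266, 97.47998046875), 71.88402557373047)
[342.58576493 216.65339515] [ 302  182   82   70 3667] ((501.4216613769531, -96.52271270751953), (153.0821990966797, 215.27403259277344), 16.544021606445312)
[488.03403141 212.28534031] [472 202  28  21 382] ((513.6427612304688, -508.0450439453125), (77.35891723632812, 58.312782287597656), 84.34233093261719)
[ 20.83940887 351.66502463] [   0  319   32   81 1015] ((90.47782897949219, 855.5098876953125), (223.21658325195312, 91.29483032226562), 0.1742577999830246)
```

View pics/a.png

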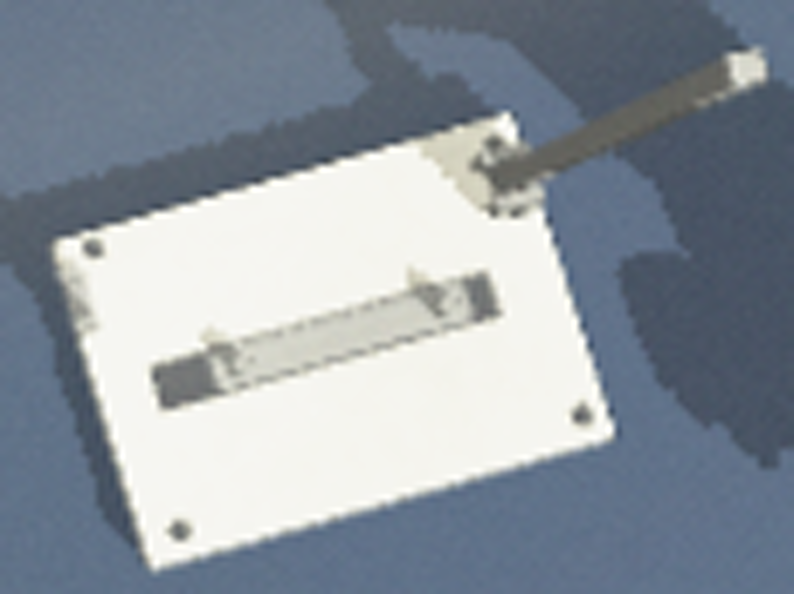

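View pics/b.png

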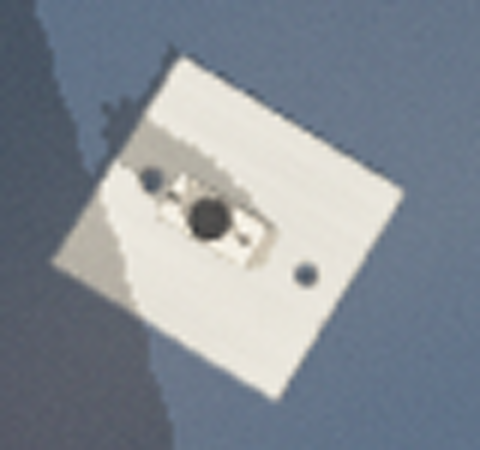

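The dock crop shows the slot from about (155,390) to (497,295), the pins' shadowed blobs near (225,355) and (445,295), and the keeper at (80,300). The stand crop shows its holes at (151,180) and (305,274), with the cone at (210,218). I'll refine the geometry and zoom in on the rail.

```bash
python3 - <<'E'
from h import *
h=to_plane("top",[[195+151.5/6-.5,165+180.5/6-.5],[195+305.5/6-.5,165+274.5/6-.5]],8); print("holes",h.round(1),"mid",h.mean(0).round(1),"yaw",np.degrees(np.arctan2(*(h[0]-h[1])[1::-1]))-90)
cr=np.array([[55,240],[512,113],[612,437],[153,570]],float)
uv=np.c_[cr[:,0]/6.9+294.5,cr[:,1]/6.6+164.5]
D=to_plane("top",uv,25);print("dock corners",D.round(1),"mean",D.mean(0).round(1))
for a,b in((1,0),(2,3),(2,1),(3,0)):
    v=D[b]-D[a];print(np.linalg.norm(v).round(1),np.degrees(np.arctan2(v[1],v[0])).round(2))
im=np.mean([manip.get_image("top").astype(float) for _ in range(4)],0)[:,:,::-1].astype(np.uint8)
a=cv2.resize(im[203:231,314:370],None,fx=14,fy=14,interpolation=cv2.INTER_CUBIC)
im=np.mean([manip.get_image("side").astype(float) for _ in range(4)],0)[:,:,::-1].astype(np.uint8)
b=cv2.resize(im[165:222,300:360],None,fx=7,fy=7,interpolation=cv2.INTER_CUBIC)
o=np.zeros((600,800,3),np.uint8);
o[:392,:784]=a;cv2.imwrite("pics/c.png",o[:392]);cv2.imwrite("pics/d.png",b)
E
```

```text
holes [[565.2 270.9   8. ]
 [518.7 193.8   8. ]] mid [542.  232.4   8. ] yaw -31.11374380839795
dock corners [[ 545.2   24.6   25. ]
 [ 601.9 -169.1   25. ]
 [ 458.6 -209.5   25. ]
 [ 400.3  -17.    25. ]] mean [501.5 -92.8  25. ]
201.8 106.32
201.1 106.84
148.9 15.77
150.7 16.03
```

View pics/c.png

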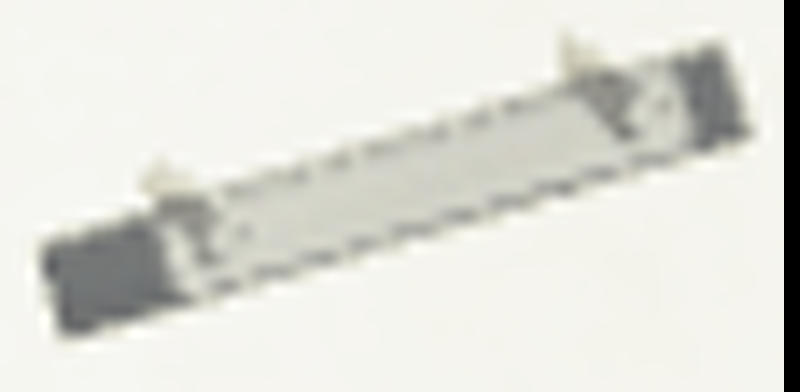

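Call:
{"api": "carry_out", "payload": {
  "moves": [
    [130,-148,0,0],
    [130,-148,0,0],
    [130,-148,0,0],
    [130,-148,0,0],
    [130,-148,0,0]
  ],
  "gripper": 60
}}

```text
time_s: 1.82
tool_pos: [302.1, -418.9, 214.7]
tool_rot: [[0.933, 0.36, 0.0], [0.36, -0.933, 0.001], [0.001, -0.001, -1.0]]
force: [0.2, -0.3, 0.6]
grip_width: 61.2
grasp_force: 0.0
```

The rail crop shows pins around (237,236) and (655,108), and the slot between (52,290) and (735,90), so the rail is shifted toward the pivot (−y). Next: the side crop, and more travel.

```bash
python3 - <<'E'
from h import *
f=lambda x,y:[314+(x+.5)/14-.5,203+(y+.5)/14-.5]
P=to_plane("top",[f(237,236),f(655,108),f(40,245),f(65,335),f(720,45),f(750,135),f(172,260),f(690,100)],25)
th=np.radians(16.3);y=np.array([-np.sin(th),np.cos(th)]);x=np.array([y[1],-y[0]])
o=np.array([500.7,-89.9])
for p in P: print(p[:2].round(1), "dock x,y",((p[:2]-o)@x).round(1),((p[:2]-o)@y).round(1))
print("slot mid",P[2:6].mean(0).round(1),"pins mid",P[:2].mean(0).round(1))
# predicted side pixels of pin tops & bases for d=-12,-8,-4, in crop d coordinates
for d in(-12,-8,-4):
  for s in(-45,45):
    for z in(25,41):
      q=o+y*(d+s);u=proj("side",[q[0],q[1],z])[0];print(d,s,z,((u-[300,165]+.5)*7-.5).round(0))
E
```

```text
[491.2 -57. ] dock x,y 0.1 34.2
[ 517.9 -143.9] dock x,y 1.3 -56.6
[489.3 -16.1] dock x,y 9.7 74.0
[470.6 -21.3] dock x,y -9.6 74.2
[ 531.  -157.5] dock x,y 10.1 -73.4
[ 512.3 -163.5] dock x,y -9.5 -73.9
[486.2 -43.5] dock x,y -0.9 48.6
[ 519.6 -151.2] dock x,y 0.9 -64.1
slot mid [500.8 -89.6  25. ] pins mid [ 504.5 -100.4   25. ]
-12 -45 25 [218. 113.]
-12 -45 41 [219.  90.]
-12 45 25 [205. 236.]
-12 45 41 [207. 214.]
-8 -45 25 [217. 118.]
-8 -45 41 [218.  96.]
-8 45 25 [205. 242.]
-8 45 41 [206. 219.]
-4 -45 25 [217. 123.]
-4 -45 41 [218. 101.]
-4 45 25 [204. 247.]
-4 45 41 [205. 225.]
```

View pics/d.png

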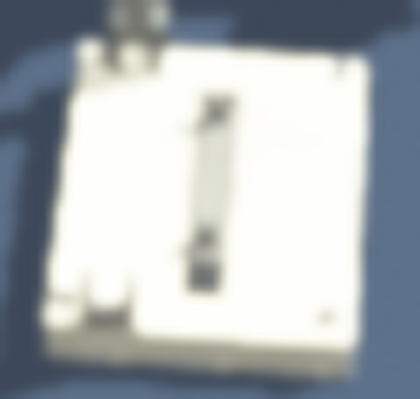

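Call:
{"api": "carry_out", "payload": {
  "moves": [
    [130,-148,0,0],
    [130,-148,0,0],
    [130,-148,0,0],
    [130,-148,0,0],
    [130,-148,0,0]
  ]
}}

```text
time_s: 2.23
tool_pos: [370.3, -234.3, 215.0]
tool_rot: [[0.933, 0.36, 0.001], [0.36, -0.933, -0.0], [0.001, 0.0, -1.0]]
force: [1.0, -0.4, -0.4]
grip_width: 59.9
grasp_force: 0.0
```

Call:
{"api": "carry_out", "payload": {
  "moves": [
    [130,-148,0,0],
    [130,-148,0,0],
    [130,-148,0,0],
    [130,-148,0,0],
    [130,-148,0,0]
  ]
}}

```text
time_s: 2.65
tool_pos: [438.7, -49.4, 215.1]
tool_rot: [[0.933, 0.36, 0.002], [0.36, -0.933, 0.0], [0.002, 0.0, -1.0]]
force: [-0.1, 0.3, -0.2]
grip_width: 60.1
grasp_force: 0.0
```

Call:
{"api": "carry_out", "payload": {
  "moves": [
    [130,-148,0,0],
    [130,-148,0,0],
    [130,-148,0,0],
    [130,-148,0,0],
    [130,-148,0,0]
  ]
}}

```text
time_s: 3.07
tool_pos: [507.0, 135.6, 215.0]
tool_rot: [[0.933, 0.36, 0.001], [0.36, -0.933, 0.001], [0.002, -0.001, -1.0]]
force: [-0.3, 0.0, 0.2]
grip_width: 59.7
grasp_force: 0.0
```

Call:
{"api": "carry_out", "payload": {
  "moves": [
    [67,-77,60,-0.12],
    [67,-77,60,-0.24],
    [67,-77,60,-0.36],
    [67,-77,60,-0.48],
    [67,-77,60,-0.6]
  ]
}}

```text
time_s: 3.48
tool_pos: [540.3, 230.1, 152.8]
tool_rot: [[0.561, 0.828, -0.003], [0.828, -0.561, 0.001], [-0.001, -0.003, -1.0]]
force: [0.6, 0.1, -0.1]
grip_width: 60.0
grasp_force: 0.0
```

Call:
{"api": "carry_out", "payload": {
  "moves": [
    [0,0,20,-0.06],
    [0,0,30,-0.06],
    [0,0,30,-0.06]
  ]
}}

```text
time_s: 3.73
tool_pos: [540.0, 226.4, 122.1]
tool_rot: [[0.521, 0.854, -0.004], [0.854, -0.521, -0.002], [-0.004, -0.003, -1.0]]
force: [-1.2, 0.2, 0.4]
grip_width: 59.5
grasp_force: 0.0
```

```bash
python3 - <<'E'
from h import *
o=manip.get_obs();R=np.array(o["tool_rot"]);p=np.array(o["tool_pos"])
print(p.round(1),np.degrees(np.arctan2(R[1,1],R[0,1])), (R.T@(np.array([542,232.4,15])-p)).round(1),o["q"])
E
```

```text
[540.  226.4 122.1] -31.366673374388085 [  6.6  -1.1 107.1] [  0.35580338  32.15748197 -34.91167463 103.43365797  22.74330917
  51.84774454 -76.19150697]
```

Call:
{"api": "carry_out", "payload": {
  "moves": [
    [6,-1,40,0],
    [6,-1,70,0],
    [6,-1,80,0],
    [6,-1,80,0]
  ]
}}

```text
time_s: 4.07
tool_pos: [542.1, 232.2, 42.5]
tool_rot: [[0.519, 0.854, -0.004], [0.854, -0.519, -0.002], [-0.004, -0.003, -1.0]]
force: [0.0, -0.5, 1.2]
grip_width: 60.2
grasp_force: 0.0
```

```bash
python3 - <<'E'
from h import *
o=manip.get_obs();R=np.array(o["tool_rot"]);p=np.array(o["tool_pos"])
print(p.round(1),np.degrees(np.arctan2(R[1,1],R[0,1])), (R.T@(np.array([542,232.4,15])-p)).round(1))
E
```

```text
[542.1 232.2  42.5] -31.298486520887327 [ 0.2 -0.1 27.5]
```

Call:
{"api": "carry_out", "payload": {
  "moves": [
    [0,0,20,0],
    [0,0,27,0],
    [0,0,27,0],
    [0,0,27,0]
  ]
}}

```text
time_s: 4.4
tool_pos: [544.2, 233.5, 18.8]
tool_rot: [[0.519, 0.855, 0.001], [0.855, -0.519, 0.0], [0.001, 0.001, -1.0]]
force: [-0.5, 0.3, 1.0]
grip_width: 59.9
grasp_force: 0.0
```

Call:
{"api": "carry_out", "payload": {
  "moves": [
    [0,0,0,0],
    [0,0,0,0],
    [0,0,0,0],
    [0,0,0,0],
    [0,0,0,0]
  ],
  "gripper": 10,
  "newtons": 45
}}

```text
time_s: 4.82
tool_pos: [543.8, 233.3, 17.9]
tool_rot: [[0.519, 0.855, 0.0], [0.855, -0.519, 0.0], [0.0, 0.0, -1.0]]
force: [-0.3, 0.2, -0.3]
grip_width: 28.8
grasp_force: 0.0
```

Call:
{"api": "carry_out", "payload": {
  "moves": [
    [0,0,0,0],
    [0,0,0,0],
    [0,0,-40,0],
    [0,0,-80,0],
    [0,0,-80,0]
  ]
}}

```text
time_s: 5.23
tool_pos: [547.1, 235.8, 103.4]
tool_rot: [[0.518, 0.855, 0.009], [0.855, -0.518, 0.004], [0.008, 0.005, -1.0]]
force: [0.9, 1.4, -4.5]
grip_width: 23.6
grasp_force: 45.0
```

```bash
python3 - <<'E'
from h import *
o=manip.get_obs();R=np.array(o["tool_rot"]);p=np.array(o["tool_pos"])
th=np.radians(16.3);y=np.array([-np.sin(th),np.cos(th)]);T=np.r_[np.array([500.7,-89.8])+y*-8.5,40]
print("T",T)
im=manip.get_image("top");cv2.imwrite("pics/e0.png",im[:,:,::-1])
for r in manip.outline_of("stand","top"): print(r["conf"],rect("top",r["region"],p[2]-15+8))
print(p.round(1),np.degrees(np.arctan2(R[1,1],R[0,1])), (R.T@(T-p)).round(1),o["q"])
E
```

```text
T [503.08566703 -97.95834498  40.        ]
0.96 ((307.7492980957031, 233.50973510742188), (103.91305541992188, 121.33267974853516), 88.56169128417969)
0.91 ((551.0305786132812, 192.06375122070312), (68.30944061279297, 71.40078735351562), 56.4565544128418)
0.82 ((701.18408203125, 290.57977294921875), (86.31013488769531, 76.51922607421875), 37.53491973876953)
0.8 ((405.5814514160156, 413.93365478515625), (93.771728515625, 87.04816436767578), 46.17735290527344)
[547.1 235.8 103.4] -31.216393590030503 [-308.7  135.    61.5] [ -0.92070387  33.99463103 -34.15811371 103.3290453   24.4082727
  49.56731257 -77.70600943]
```

Call:
{"api": "carry_out", "payload": {
  "moves": [
    [-30,13,0,-0.11],
    [-60,26,0,-0.22],
    [-90,39,0,-0.33],
    [-120,52,0,-0.44],
    [-150,65,0,-0.55]
  ]
}}

```text
time_s: 5.75
tool_pos: [518.8, 69.2, 94.9]
tool_rot: [[-0.011, 1.0, -0.005], [1.0, 0.011, -0.001], [-0.001, -0.005, -1.0]]
force: [0.8, -0.3, -5.3]
grip_width: 23.7
grasp_force: 45.0
```

```bash
cat > g.py <<'E'
from h import *
import sys
def go(x,y,z,yaw):
    o=manip.get_obs();R=np.array(o["tool_rot"]);p=np.array(o["tool_pos"])
    a=np.degrees(np.arctan2(R[1,1],R[0,1]))
    print(p.round(1),"yaw",a.round(2),"tilt",R[:2,2].round(4),"shift",(R.T@(np.array([x,y,z])-p)).round(1),"turn",-np.radians(yaw-a).round(4),"F",np.round(o["force"],1),"M",np.round(o["torque"],2))
go(*map(float,sys.argv[1:5]))
E
python3 g.py 502.6 -96.3 80 16.3
```

```text
[518.8  69.2  94.9] yaw 0.62 tilt [-0.0051 -0.0008] shift [-165.3  -17.9   15.2] turn -0.2737 F [ 0.8 -0.3 -5.3] M [-0.04 -0.22  0.04]
```

Call:
{"api": "carry_out", "payload": {
  "moves": [
    [-40,-5,0,-0.07],
    [-80,-10,0,-0.14],
    [-120,-15,0,-0.21],
    [-165,-18,0,-0.27],
    [-165,-18,0,-0.274]
  ]
}}

```text
time_s: 6.17
tool_pos: [500.4, -104.6, 94.2]
tool_rot: [[-0.265, 0.964, -0.008], [0.964, 0.265, -0.005], [-0.002, -0.009, -1.0]]
force: [0.5, -1.4, -6.6]
grip_width: 23.9
grasp_force: 45.0
```

Call:
{"api": "carry_out", "payload": {
  "moves": [
    [0,0,0,0],
    [0,0,0,0]
  ]
}}

```text
time_s: 6.33
tool_pos: [502.5, -94.1, 95.7]
tool_rot: [[-0.273, 0.962, -0.004], [0.962, 0.273, 0.002], [0.002, -0.003, -1.0]]
force: [-0.3, 0.6, -5.0]
grip_width: 23.7
grasp_force: 45.0
```

```bash
python3 g.py 502.6 -96.3 66 16.3;python3 - <<'E'
from h import *
im=manip.get_image("top");a=cv2.resize(im[165:255,295:410],None,fx=6.9,fy=6.6,interpolation=cv2.INTER_CUBIC)
cv2.imwrite("pics/f.png",a[:,:,::-1])
im=manip.get_image("side");a=cv2.resize(im[95:225,280:380],None,fx=4.5,fy=4.5,interpolation=cv2.INTER_CUBIC)
cv2.imwrite("pics/g.png",a[:,:,::-1])
E
```

```text
[502.5 -94.1  95.7] yaw 15.85 tilt [-0.0036  0.0015] shift [-2.2 -0.4 29.7] turn -0.0079 F [-0.3  0.6 -5. ] M [ 0.08 -0.06  0.01]
```

View pics/g.png

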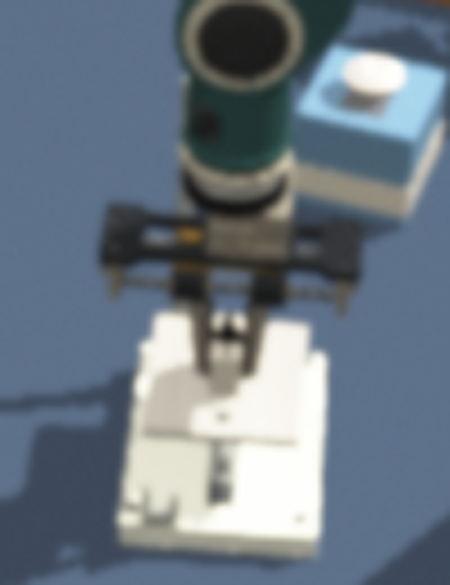

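The stand hangs level in the gripper over the dock. Its front hole is at crop (222,415), its front edge runs from (147,435) to (297,442), and the bar is behind it.

```bash
python3 - <<'E'
from h import *
o=manip.get_obs();p=np.array(o["tool_pos"])
th=np.radians(15.85);y=np.array([-np.sin(th),np.cos(th)]);x=np.array([y[1],-y[0]])
im=cv2.imread("pics/g.png")
for q in((222.5,416),(147,436),(297,443),(222,440)):
    P=to_plane("side",[280+q[0]/4.5-.5,95+q[1]/4.5-.5],p[2]-17.9+8)[0]; print(q,((P-p)[:2]@x).round(1),((P-p)[:2]@y).round(1))
E
```

```text
(222.5, 416) -0.7 42.1
(147, 436) 54.0 69.9
(297, 443) -58.4 64.7
(222, 440) -2.3 67.8
```

Call:
{"api": "carry_out", "payload": {
  "moves": [
    [-2,0,15,-0.008],
    [-2,0,25,-0.008],
    [-2,0,30,-0.008],
    [-2,0,30,-0.008],
    [-2,0,30,-0.008]
  ]
}}

```text
time_s: 6.85
tool_pos: [504.6, -94.7, 67.3]
tool_rot: [[-0.284, 0.959, -0.001], [0.959, 0.284, 0.001], [0.001, -0.001, -1.0]]
force: [-0.3, 0.1, -5.6]
grip_width: 23.7
grasp_force: 45.0
```

```bash
python3 g.py 502.6 -96.3 62 16.3
```

```text
[504.6 -94.7  67.3] yaw 16.52 tilt [-0.0009  0.0005] shift [-1.  -2.4  5.3] turn 0.0038 F [-0.3  0.1 -5.6] M [-0.04 -0.11  0.01]
```

Call:
{"api": "carry_out", "payload": {
  "moves": [
    [-1,-2.3,2,0],
    [-1,-2.3,4,0],
    [-1,-2.3,6,0],
    [-1,-2.3,6,0],
    [-1,-2.3,6,0]
  ]
}}

```text
time_s: 7.27
tool_pos: [502.9, -97.4, 61.6]
tool_rot: [[-0.283, 0.959, 0.0], [0.959, 0.283, -0.0], [-0.0, 0.0, -1.0]]
force: [0.2, -0.1, -6.1]
grip_width: 23.5
grasp_force: 45.0
```

Call:
{"api": "carry_out", "payload": {
  "moves": [
    [0,0,2,0],
    [0,0,4,0],
    [0,0,4,0]
  ]
}}

```text
time_s: 7.52
tool_pos: [503.3, -97.4, 58.5]
tool_rot: [[-0.283, 0.959, 0.0], [0.959, 0.283, -0.001], [-0.001, -0.0, -1.0]]
force: [-3.6, -0.5, 5.3]
grip_width: 23.6
grasp_force: 45.0
```

```bash
python3 g.py 502.6 -96.3 58 16.3
```

```text
[503.3 -97.4  58.5] yaw 16.43 tilt [ 0.0003 -0.0011] shift [ 1.2 -0.4  0.5] turn 0.0023 F [-3.6 -0.5  5.3] M [ 0.    0.72 -0.01]
```

Call:
{"api": "carry_out", "payload": {
  "moves": [
    [0,-0.6,0,0],
    [0,-1.2,0,0],
    [0,-1.2,0,0]
  ]
}}

```text
time_s: 7.77
tool_pos: [503.2, -97.4, 58.5]
tool_rot: [[-0.283, 0.959, 0.003], [0.959, 0.283, -0.0], [-0.001, 0.003, -1.0]]
force: [1.5, 1.1, 4.6]
grip_width: 23.9
grasp_force: 45.0
```

Call:
{"api": "carry_out", "payload": {
  "moves": [
    [-0.7,0,0,0],
    [-1.4,0,0,0],
    [-1.4,0,0,0]
  ]
}}

```text
time_s: 8.02
tool_pos: [503.2, -97.5, 58.5]
tool_rot: [[-0.284, 0.959, 0.002], [0.959, 0.284, 0.001], [0.001, 0.002, -1.0]]
force: [0.2, 2.7, 7.4]
grip_width: 23.7
grasp_force: 45.0
```

```bash
python3 g.py 502.6 -96.3 58 16.3
```

```text
[503.2 -97.5  58.5] yaw 16.48 tilt [0.0022 0.0014] shift [ 1.4 -0.2  0.5] turn 0.0032 F [0.2 2.7 7.4] M [ 0.71  0.11 -0.08]
```

Call:
{"api": "carry_out", "payload": {
  "moves": [
    [1.5,0.5,-2,0],
    [2.5,0.5,-2,0],
    [3.5,0.5,-2,0],
    [3.5,0.5,-0.5,0],
    [3.5,0.5,0.5,0]
  ]
}}

```text
time_s: 8.43
tool_pos: [501.0, -95.6, 56.4]
tool_rot: [[-0.283, 0.959, -0.001], [0.959, 0.283, 0.0], [0.0, -0.001, -1.0]]
force: [-0.2, -0.5, -5.7]
grip_width: 23.8
grasp_force: 45.0
```

```bash
python3 g.py 502.6 -96.3 58 16.3
```

```text
[501.  -95.6  56.4] yaw 16.43 tilt [-0.0012  0.    ] shift [-1.1  1.3 -1.6] turn 0.0023 F [-0.2 -0.5 -5.7] M [-0.04 -0.15  0.01]
```

It dropped below the pin tops with no contact force, so I'm lowering further.

Call:
{"api": "carry_out", "payload": {
  "moves": [
    [0,0,2,0],
    [0,0,4,0],
    [0,0,6,0],
    [0,0,6,0]
  ]
}}

```text
time_s: 8.77
tool_pos: [501.3, -95.5, 50.5]
tool_rot: [[-0.283, 0.959, -0.001], [0.959, 0.283, 0.0], [0.0, -0.001, -1.0]]
force: [-0.4, -0.5, -5.7]
grip_width: 24.1
grasp_force: 45.0
```

```bash
python3 g.py 502.6 -96.3 43 16.3
```

```text
[501.3 -95.5  50.5] yaw 16.44 tilt [-0.0009  0.0002] shift [-1.2  1.1  7.5] turn 0.0024 F [-0.4 -0.5 -5.7] M [ 0.05 -0.04 -0.01]
```

Call:
{"api": "carry_out", "payload": {
  "moves": [
    [0,0,3,0],
    [0,0,6,0],
    [0,0,8,0],
    [0,0,9,0],
    [0,0,9,0]
  ]
}}

```text
time_s: 9.18
tool_pos: [501.5, -95.5, 42.8]
tool_rot: [[-0.283, 0.959, -0.001], [0.959, 0.283, -0.001], [-0.001, -0.001, -1.0]]
force: [-4.5, 0.1, 4.7]
grip_width: 23.6
grasp_force: 45.0
```

```bash
python3 g.py 502.6 -96.3 43 16.3
```

```text
[501.5 -95.5  42.8] yaw 16.44 tilt [-0.0006 -0.0012] shift [-1.   0.8 -0.2] turn 0.0025 F [-4.5  0.1  4.7] M [ 0.1   0.55 -0.  ]
```

Seated: TCP at 42.8, against 42.9 expected. Now releasing and retreating.

Call:
{"api": "carry_out", "payload": {
  "moves": [
    [0,0,-1,0],
    [0,0,-1,0],
    [0,0,-1,0],
    [0,0,-1,0]
  ],
  "gripper": 60
}}

```text
time_s: 9.52
tool_pos: [502.2, -95.5, 43.3]
tool_rot: [[-0.283, 0.959, 0.001], [0.959, 0.283, -0.0], [-0.0, 0.001, -1.0]]
force: [1.2, 0.8, 0.3]
grip_width: 48.0
grasp_force: 0.0
```

Call:
{"api": "carry_out", "payload": {
  "moves": [
    [0,0,-30,0],
    [0,0,-65,0],
    [0,0,-105,0],
    [0,0,-145,0],
    [0,0,-180,0]
  ]
}}

```text
time_s: 9.93
tool_pos: [501.9, -95.0, 225.5]
tool_rot: [[-0.284, 0.959, 0.001], [0.959, 0.284, -0.0], [-0.0, 0.001, -1.0]]
force: [0.7, -0.6, -0.3]
grip_width: 59.7
grasp_force: 0.0
```

```bash
cat > l.py <<'E'
from h import *
th=np.radians(16.3);O=np.array([500.8,-89.7,0]);X=np.array([np.cos(th),np.sin(th),0]);Y=np.array([-np.sin(th),np.cos(th),0]);Z=np.array([0,0,1.])
def bar(a,r): return O+45*X+(-92+r*np.cos(a))*Y+(43+r*np.sin(a))*Z
E
python3 - <<'E'
from l import *
for a in(1.75,1.8,1.85,1.9,1.93): print(a,((proj("top",bar(a,222))[0]-[294.5,164.5])*[6.9,6.6]).round(0),proj("side",bar(a,222)).round(1),bar(a,205).round(1))
print(manip.find_in("latch","top")[0],bar(1.85,111))
im=manip.get_image("top");a=cv2.resize(im[165:255,295:410],None,fx=6.9,fy=6.6,interpolation=cv2.INTER_CUBIC)
cv2.imwrite("pics/h.png",a[:,:,::-1])
E
python3 g.py 502.6 -96.3 290 16.3
```

```text
1.75 [694.  82.] [[321.5 114.3]] [ 580.1 -200.4  244.7]
1.8 [724.  75.] [[321.7 113. ]] [ 582.9 -210.1  242.6]
1.85 [752.  67.] [[321.9 111.8]] [ 585.7 -219.6  240.1]
1.9 [779.  61.] [[322.2 110.8]] [ 588.4 -229.   237. ]
1.93 [795.  57.] [[322.3 110.3]] [ 590.  -234.5  234.9]
{'xyz': [579.3, -204.6, 209.6], 'conf': 0.75} [ 578.3983152  -194.73302544  149.70154753]
[505.3 -95.4 228.5] yaw 16.43 tilt [ 0.01   -0.0032] shift [ -0.5  -2.3 -61.5] turn 0.0023 F [-0.5  0.6  0.9] M [-0.07 -0.08  0.03]
```

View pics/h.png

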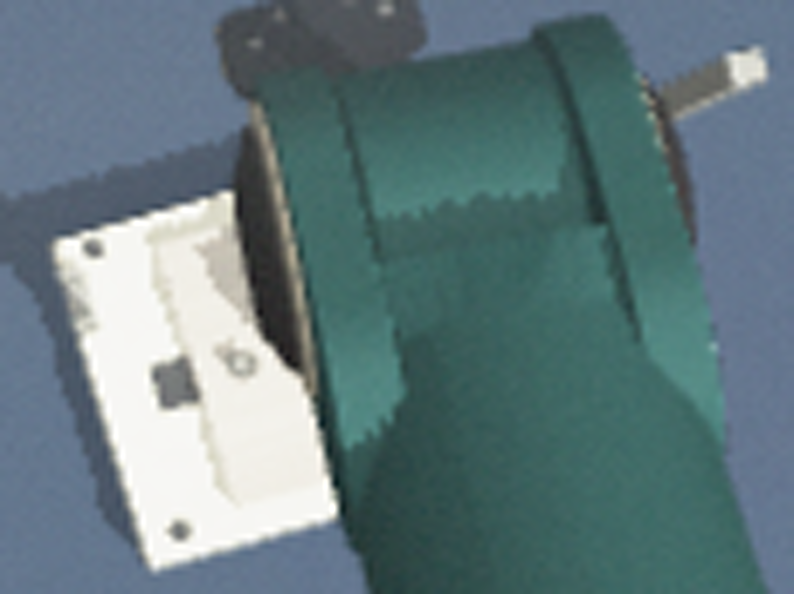

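Call:
{"api": "carry_out", "payload": {
  "moves": [
    [0,30,0,0],
    [0,44,2,0],
    [0,44,2,0],
    [0,44,2,0]
  ]
}}

```text
time_s: 10.37
tool_pos: [543.4, -82.4, 220.0]
tool_rot: [[-0.284, 0.959, -0.002], [0.959, 0.284, 0.001], [0.001, -0.001, -1.0]]
force: [-0.6, 0.4, 1.1]
grip_width: 59.9
grasp_force: 0.0
```

```bash
python3 g.py 585.2 -217.7 222 16.3
```

```text
[543.4 -82.4 220. ] yaw 16.51 tilt [-0.0017  0.0008] shift [-141.5    1.6   -2.1] turn 0.0037 F [-0.6  0.4  1.1] M [-0.05 -0.09  0.03]
```

The pin is visible inside the plate's hole at (242,360), so the plate is on. The bar tip is unchanged at (745,66). Now sliding onto the bar.

Call:
{"api": "carry_out", "payload": {
  "moves": [
    [-35,1.5,-2,0],
    [-75,1.5,-2,0],
    [-110,1.5,-2,0],
    [-135,1.5,-2,0],
    [-140,1.5,-2,0]
  ]
}}

```text
time_s: 10.78
tool_pos: [583.8, -223.3, 221.6]
tool_rot: [[-0.276, 0.961, -0.002], [0.961, 0.276, -0.002], [-0.001, -0.002, -1.0]]
force: [-0.9, -0.2, -0.4]
grip_width: 60.1
grasp_force: 0.0
```

Call:
{"api": "carry_out", "payload": {
  "moves": [
    [0,0,0,0],
    [0,0,0,0]
  ]
}}

```text
time_s: 10.95
tool_pos: [584.0, -215.8, 222.6]
tool_rot: [[-0.284, 0.959, -0.001], [0.959, 0.284, 0.001], [0.001, -0.001, -1.0]]
force: [0.4, 0.3, 1.4]
grip_width: 60.0
grasp_force: 0.0
```

```bash
python3 g.py 585.2 -217.7 222 16.3; python3 - <<'E'
from h import *
im=manip.get_image("side");a=cv2.resize(im[60:210,250:400],None,fx=4,fy=4,interpolation=cv2.INTER_CUBIC)
cv2.imwrite("pics/i.png",a[:,:,::-1])
E
```

```text
[ 584.  -215.8  222.6] yaw 16.47 tilt [-0.0012  0.001 ] shift [-2.1  0.6  0.6] turn 0.003 F [0.4 0.3 1.4] M [ 0.03 -0.12 -0.04]
```

View pics/i.png

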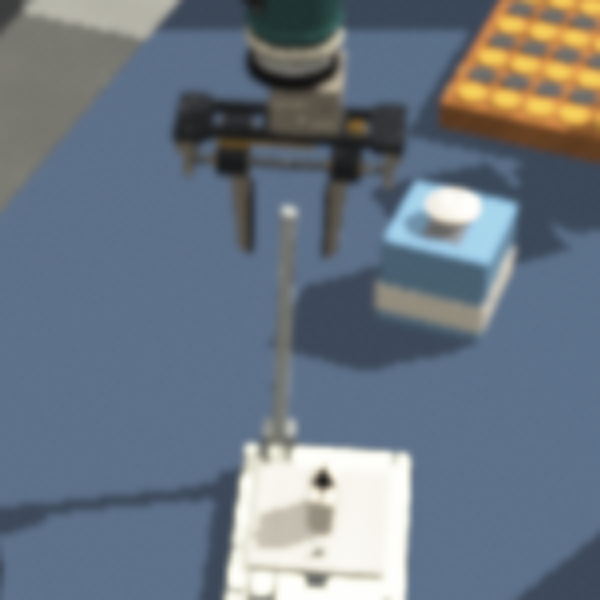

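The bar (tip at (289,212)) is centred between the open fingers at (245,..) and (330,..), and the stand sits on the dock. Pinching it lightly and following the arc.

Call:
{"api": "carry_out", "payload": {
  "moves": [
    [-1,0.5,0,0],
    [-1,0.5,0,0],
    [-1,0.5,0,0],
    [-1,0.5,0,0],
    [-1,0.5,0,0]
  ],
  "gripper": 5,
  "newtons": 10
}}

```text
time_s: 11.42
tool_pos: [585.7, -217.3, 223.2]
tool_rot: [[-0.284, 0.959, 0.0], [0.959, 0.284, -0.0], [-0.0, -0.0, -1.0]]
force: [-0.9, 0.0, -0.3]
grip_width: 28.7
grasp_force: 0.0
```

Call:
{"api": "carry_out", "payload": {
  "moves": [
    [0,0,0,0],
    [0,0,0,0],
    [0,0,0,0],
    [0,0,0,0]
  ]
}}

```text
time_s: 11.75
tool_pos: [585.1, -218.0, 223.0]
tool_rot: [[-0.283, 0.959, -0.001], [0.959, 0.283, -0.0], [-0.0, -0.001, -1.0]]
force: [-1.5, -0.5, 1.5]
grip_width: 11.7
grasp_force: 10.0
```

Call:
{"api": "carry_out", "payload": {
  "moves": [
    [10,0,-2.5,0],
    [20,0,-4.5,0],
    [30,0,-6,0],
    [40,0,-7,0],
    [40,0,-7,0]
  ]
}}

```text
time_s: 12.17
tool_pos: [572.6, -176.2, 230.3]
tool_rot: [[-0.286, 0.958, -0.003], [0.958, 0.286, -0.0], [0.001, -0.003, -1.0]]
force: [-5.7, -1.4, 1.2]
grip_width: 11.6
grasp_force: 10.0
```

```bash
python3 - <<'E'
from l import *
o=manip.get_obs();p=np.array(o["tool_pos"])+[0,0,19];d=p-bar(0,0);print("dock x off",(d@X).round(1),"y",(d@Y).round(1),"z",d[2].round(1),"r",np.hypot(d@Y,d[2]).round(1),"ang",np.arctan2(d[2],d@Y).round(3),o["force"].round(1),o["grip_width"])
E
```

```text
dock x off -0.3 y -11.2 z 206.3 r 206.6 ang 1.625 [-5.7 -1.4  1.2] 11.621419012432657
```

Call:
{"api": "carry_out", "payload": {
  "moves": [
    [25,-0.7,0,0],
    [49.5,-0.7,3,0],
    [73.5,-0.7,9,0],
    [96.5,-0.7,17.5,0],
    [117,-0.7,28,0]
  ]
}}

```text
time_s: 12.58
tool_pos: [539.2, -64.6, 202.4]
tool_rot: [[-0.285, 0.959, -0.0], [0.959, 0.285, -0.0], [-0.0, -0.0, -1.0]]
force: [-2.3, -0.4, -1.1]
grip_width: 11.8
grasp_force: 10.0
```

Call:
{"api": "carry_out", "payload": {
  "moves": [
    [0,0,0,0],
    [0,0,0,0]
  ]
}}

```text
time_s: 12.75
tool_pos: [539.3, -64.5, 202.5]
tool_rot: [[-0.286, 0.958, -0.003], [0.958, 0.286, 0.002], [0.002, -0.002, -1.0]]
force: [-6.5, 2.2, 7.9]
grip_width: 12.4
grasp_force: 10.0
```

```bash
cat > m.py <<'E'
from l import *
o=manip.get_obs();R=np.array(o["tool_rot"]);p=np.array(o["tool_pos"])+[0,0,19];d=p-bar(0,0);print("dock x off",(d@X).round(1),"y",(d@Y).round(1),"z",d[2].round(1),"r",np.hypot(d@Y,d[2]).round(1),"ang",np.arctan2(d[2],d@Y).round(3),o["force"].round(1),o["grip_width"],"tool x in dock",(R[:,0]@X).round(4))
E
python3 m.py
```

```text
dock x off -1.0 y 105.4 z 178.5 r 207.3 ang 1.037 [-6.5  2.2  7.9] 12.36008320721488 tool x in dock -0.0058
```

Call:
{"api": "carry_out", "payload": {
  "moves": [
    [18,0,12,0],
    [35.5,0,26.5,0],
    [51.5,0,43,0],
    [65,0,61,0],
    [76,0,79,0]
  ]
}}

```text
time_s: 13.17
tool_pos: [518.0, 6.5, 122.9]
tool_rot: [[-0.283, 0.959, -0.002], [0.959, 0.283, 0.0], [0.001, -0.002, -1.0]]
force: [-4.8, 0.3, 0.9]
grip_width: 11.9
grasp_force: 10.0
```

Call:
{"api": "carry_out", "payload": {
  "moves": [
    [0,0,0,0],
    [0,0,0,0]
  ]
}}

```text
time_s: 13.33
tool_pos: [518.0, 6.5, 123.0]
tool_rot: [[-0.284, 0.959, -0.004], [0.959, 0.284, 0.002], [0.002, -0.003, -1.0]]
force: [-5.9, 3.8, 2.1]
grip_width: 12.0
grasp_force: 10.0
```

```bash
python3 m.py
```

```text
dock x off -1.5 y 179.5 z 99.0 r 205.0 ang 0.504 [-5.9  3.8  2.1] 12.028834430370269 tool x in dock -0.0032
```

Call:
{"api": "carry_out", "payload": {
  "moves": [
    [9,-1,17.5,0],
    [16,-1,34.5,0],
    [21.5,-1,50.5,0],
    [25,-1,64.5,0],
    [26.5,-1,75,0]
  ]
}}

```text
time_s: 13.75
tool_pos: [511.1, 29.6, 48.0]
tool_rot: [[-0.282, 0.96, -0.0], [0.96, 0.282, -0.001], [-0.001, -0.001, -1.0]]
force: [-3.4, -0.4, -0.5]
grip_width: 11.8
grasp_force: 10.0
```

Call:
{"api": "carry_out", "payload": {
  "moves": [
    [0,0,0,0],
    [0,0,0,0]
  ]
}}

```text
time_s: 13.92
tool_pos: [511.1, 29.6, 48.4]
tool_rot: [[-0.282, 0.96, -0.0], [0.96, 0.282, -0.001], [-0.001, -0.001, -1.0]]
force: [-2.1, -1.2, -2.2]
grip_width: 11.9
grasp_force: 10.0
```

```bash
python3 m.py
```

```text
dock x off -1.7 y 203.7 z 24.4 r 205.1 ang 0.119 [-2.1 -1.2 -2.2] 11.938485809175583 tool x in dock -0.0011
```

Call:
{"api": "carry_out", "payload": {
  "moves": [
    [0.5,0,5,0],
    [1,0,10,0],
    [1,0,15,0],
    [1.5,0,20,0],
    [1.5,0,23,0]
  ]
}}

```text
time_s: 14.33
tool_pos: [510.5, 31.6, 24.6]
tool_rot: [[-0.283, 0.959, 0.0], [0.959, 0.283, -0.001], [-0.001, 0.0, -1.0]]
force: [-2.6, -2.1, -0.3]
grip_width: 12.4
grasp_force: 10.0
```

Call:
{"api": "carry_out", "payload": {
  "moves": [
    [0,0,1,0],
    [0,0,2,0],
    [0,0,3,0],
    [0,0,3,0]
  ]
}}

```text
time_s: 14.67
tool_pos: [510.4, 31.7, 22.0]
tool_rot: [[-0.283, 0.959, 0.0], [0.959, 0.283, -0.001], [-0.001, 0.0, -1.0]]
force: [-0.9, -4.0, -1.0]
grip_width: 12.2
grasp_force: 10.0
```

```bash
python3 m.py
```

```text
dock x off -1.7 y 205.8 z -2.0 r 205.8 ang -0.01 [-0.9 -4.  -1. ] 12.17546439269176 tool x in dock -0.0021
```

Call:
{"api": "carry_out", "payload": {
  "moves": [
    [0,0,0,0],
    [0,0,0,0],
    [0,0,0,0],
    [0,0,0,0],
    [0,0,0,0]
  ],
  "gripper": 40
}}

```text
time_s: 15.08
tool_pos: [510.5, 32.7, 22.3]
tool_rot: [[-0.283, 0.959, 0.001], [0.959, 0.283, 0.001], [0.0, 0.001, -1.0]]
force: [0.6, -0.0, -0.4]
grip_width: 39.6
grasp_force: 0.0
```

Call:
{"api": "carry_out", "payload": {
  "moves": [
    [0,0,-20,0],
    [0,0,-50,0],
    [0,0,-90,0],
    [0,0,-130,0],
    [0,0,-170,0]
  ]
}}

```text
time_s: 15.5
tool_pos: [509.7, 32.7, 193.7]
tool_rot: [[-0.284, 0.959, -0.001], [0.959, 0.284, 0.001], [0.001, -0.0, -1.0]]
force: [1.2, -1.6, 0.4]
grip_width: 40.0
grasp_force: 0.0
```

Call:
{"api": "carry_out", "payload": {
  "moves": [
    [40,0,0,0],
    [80,0,0,0],
    [120,0,0,0],
    [160,0,0,0],
    [190,0,0,0]
  ]
}}

```text
time_s: 15.92
tool_pos: [455.0, 217.6, 192.7]
tool_rot: [[-0.285, 0.959, 0.001], [0.959, 0.285, 0.001], [0.001, 0.001, -1.0]]
force: [-0.7, 1.0, -0.0]
grip_width: 39.9
grasp_force: 0.0
```

```bash
python3 - <<'E'
from l import *
S=manip.get_image("side")[130:230,285:385];T=manip.get_image("top")[165:265,295:395]
o=np.hstack([cv2.resize(i,None,fx=4,fy=4,interpolation=cv2.INTER_CUBIC) for i in(S,T)])
cv2.imwrite("pics/j.png",o[:,:,::-1])
for a in(0,.05,.1): print(a,((proj("side",bar(a,222)+7*Z)[0]-[284.5,129.5])*4).round(0),((proj("top",bar(a,222)+7*Z)[0]-[294.5,164.5])*4+[400,0]).round(0))
print(manip.get_obs()["tool_pos"])
E
```

```text
0 [117. 333.] [398. 195.]
0.05 [117. 324.] [397. 194.]
0.1 [117. 314.] [398. 193.]
[453.92369853 220.27919279 192.95814064]
```

View pics/j.png

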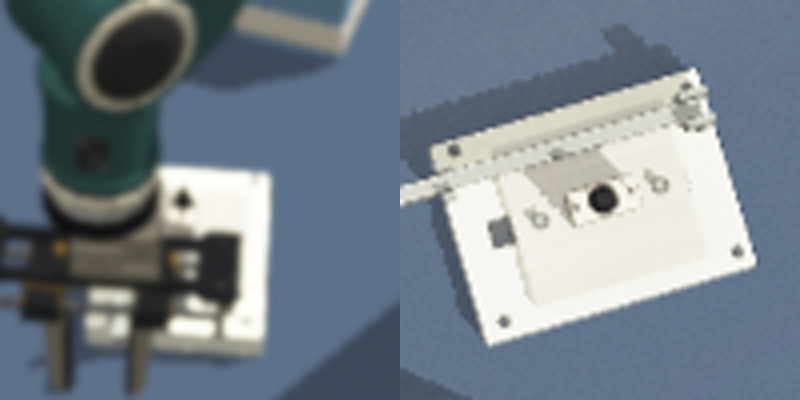

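The top half shows both pins through the holes at (540,217) and (657,183), and the bar lies along the dock to its tip near (400,195). The arm hides the keeper in the side view, so I'll confirm the bar's height with a touch.

Call:
{"api": "carry_out", "payload": {
  "moves": [
    [-40,0,0,0],
    [-80,0,0,0],
    [-120,0,0,0],
    [-160,0,0,0],
    [-190,1.5,0,0]
  ],
  "gripper": 0
}}

```text
time_s: 16.43
tool_pos: [512.1, 28.1, 191.8]
tool_rot: [[-0.28, 0.96, -0.0], [0.96, 0.28, -0.002], [-0.001, -0.001, -1.0]]
force: [-0.5, 0.5, -0.2]
grip_width: 8.7
grasp_force: 0.0
```

Call:
{"api": "carry_out", "payload": {
  "moves": [
    [0,0,40,0],
    [0,0,80,0],
    [0,0,110,0],
    [0,0,120,0],
    [0,0,125,0]
  ]
}}

```text
time_s: 16.85
tool_pos: [510.5, 32.1, 65.5]
tool_rot: [[-0.283, 0.959, -0.003], [0.959, 0.283, 0.0], [0.001, -0.003, -1.0]]
force: [-0.7, -0.1, 0.3]
grip_width: 0.5
grasp_force: 0.0
```

```bash
python3 m.py; python3 g.py 511 32 50 16.3
```

```text
dock x off -1.5 y 206.2 z 41.5 r 210.4 ang 0.199 [-0.7 -0.1  0.3] 0.48211337082161876 tool x in dock -0.0022
[510.5  32.1  65.5] yaw 16.43 tilt [-0.0033  0.0002] shift [-0.3  0.5 15.5] turn 0.0022 F [-0.7 -0.1  0.3] M [-0.05 -0.13  0.04]
```

Call:
{"api": "carry_out", "payload": {
  "moves": [
    [0,0,4,0],
    [0,0,8,0],
    [0,0,12,0],
    [0,0,12,0]
  ]
}}

```text
time_s: 17.18
tool_pos: [512.1, 32.6, 55.6]
tool_rot: [[-0.283, 0.959, 0.001], [0.959, 0.283, -0.0], [-0.001, 0.001, -1.0]]
force: [-0.0, 0.8, -0.6]
grip_width: 0.4
grasp_force: 0.0
```

Call:
{"api": "carry_out", "payload": {
  "moves": [
    [0,0,2,0],
    [0,0,3,0],
    [0,0,4,0],
    [0,0,5,0],
    [0,0,5,0]
  ]
}}

```text
time_s: 17.6
tool_pos: [511.8, 32.6, 50.4]
tool_rot: [[-0.283, 0.959, 0.0], [0.959, 0.283, -0.0], [-0.0, 0.0, -1.0]]
force: [0.7, 0.3, 2.6]
grip_width: 0.4
grasp_force: 1.2
```

Call:
{"api": "carry_out", "payload": {
  "moves": [
    [0,0,1,0],
    [0,0,2,0],
    [0,0,3,0],
    [0,0,3,0]
  ]
}}

```text
time_s: 17.93
tool_pos: [511.9, 32.6, 49.7]
tool_rot: [[-0.283, 0.959, 0.001], [0.959, 0.283, -0.003], [-0.003, -0.0, -1.0]]
force: [-8.6, -1.0, 29.2]
grip_width: 0.3
grasp_force: 14.2
```

Call:
{"api": "carry_out", "payload": {
  "moves": [
    [0,0,-20,0],
    [0,0,-60,0],
    [0,0,-100,0],
    [0,0,-140,0],
    [0,0,-140,0]
  ]
}}

```text
time_s: 18.35
tool_pos: [515.7, 34.1, 193.9]
tool_rot: [[-0.283, 0.959, 0.012], [0.959, 0.283, -0.0], [-0.003, 0.011, -1.0]]
force: [1.2, 0.3, -0.4]
grip_width: 0.5
grasp_force: 0.0
```

Call:
{"api": "carry_out", "payload": {
  "moves": [
    [40,0,0,0],
    [80,0,0,0],
    [120,0,0,0],
    [120,0,0,0],
    [120,0,0,0]
  ]
}}

```text
time_s: 18.77
tool_pos: [476.7, 150.1, 187.3]
tool_rot: [[-0.288, 0.958, 0.0], [0.958, 0.288, 0.0], [0.0, 0.001, -1.0]]
force: [-0.2, -0.2, -0.1]
grip_width: 0.3
grasp_force: 0.0
```

The bar's top is solid at z ≈ 50, which matches fully home. Handing in.

```bash
python3 -c "
from cell import manip
print(manip.finish_job())"
```

```text
the job is handed in; nothing more can be done
None
```

The job is handed in: the stand is seated on both pins (gripper height within about 0.1 mm of the expected seated height) and the latch bar is down in its keeper notch, where it felt solid at its expected height when pressed; this took about 19 s of the 72 s, and the hand-in returned no verdict.

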